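# Unlock and open the sample case

### The job

Open the sample case that has the tube in it. Its cover is locked: first draw the steel lock bar on its front ledge fully out by the round knob, then slide the cover fully open by its grey handle. Leave the empty case locked and shut.

Things in the scene. Friction and masses are not known exactly. Their poses are not given: they have to be found in the camera images.
- case_knob (a point): Lock bar knob of the case with the tube: upright steel peg 20 mm across, 46 mm tall; point on its axis, 17 mm below its top, 83 mm over the bench. Axes of the case: z up, x from front ledge to back, y along it. The bar slides out along -x, 28 mm to its stop, about 1.5 N friction, stays put; may start up to 4 mm out. It blocks the cover; free from 20 mm out.
- case_handle (a point): Grey handle on that case's cover: upright bar 56 mm long (x), 14 mm thick (y), 43 mm tall; point on its centre line, 17 mm below its top, 83 mm over the bench; axes of the case. Cover shut and bar in, the knob is 95 mm to -x, 15 mm to -y of it. The cover slides open along -y. The rest of the case is at most 62 mm high.
- case_cover (a joint): Clear sliding cover of the case with the blue-capped 50 ml tube: 0 shut, 0.055 m fully open (stop); about 2.5 N friction, stays put; locked, it gives 2 mm. The white case, 175 x 150 mm (x, y), is fixed to the bench; an equal but empty one stands beside it, either may be the left one.
- spare_knob (a point): Lock bar knob of the empty case, same make, size and axes as case_knob. Leave it fully in.

How it is judged:
On the way, in this order (a step that is already met when the one before it is completed fails the run):
1. the lock bar of the case with the tube is drawn at least 20 mm out while its cover is still shut (within 6 mm) (x of case_knob in the frame of case_handle below -0.115 m and value of joint case_cover below 0.006 m), for 0.2 s.
2. its cover is slid open to within 9 mm of its stop (value of joint case_cover above 0.046 m), for 0.2 s.
At the end, for the whole second after the job is handed in: The cover of the case with the tube is open to within 9 mm of its stop (46 of 55 mm or more) and at rest; the empty case's lock bar is within 10 mm of where it was (value of joint case_cover above 0.046 m and velocity of joint case_cover between -0.01 and 0.01 m/s and distance of spare_knob from where it was at the start of the episode below 0.01 m); the robot touches nothing.
It fails at once if the lock bar of the empty case is drawn more than 10 mm (distance of spare_knob from where it was at the start of the episode above 0.01 m).
It also fails if it takes over 43 s, if anything falls off the work surface, if the arm or the gripper's body presses on something with over 40 N, if the wrist force passes 120 N, or if a joint passes its speed limit or range.

### The arm

A 7-joint arm with a two-finger parallel gripper is mounted at the origin on a cart in front of the work surface, level with it; the furniture and walls round the work are solid. World frame = base frame: x ahead of the robot, y to its left, z up, the work surface at z = 0. Lengths are in m, angles in rad, forces in N, time in s.
With the tool pointing down it reaches from about 0.425 to 0.875 m from the base axis. Payload 4.7 kg.
Tool frame: the origin (TCP) lies at the very end of the fingers, on their centre line; the grasp point (between the pads) lies 19 mm behind it (manip.grip_depth is the distance from the TCP to the grasp point, in m); z points along the fingers, y is the line along which they close (so a half turn about z gives the same grasp; the last joint's range is limited). The gripper opens to 85 mm and grips with 20 to 120 N. Pads are 22 mm wide; open, the fingers measure 114 mm over their backs; the gripper's body (76 mm by 85 mm) begins 54 mm behind the grasp point. The pads swing forward as they close: fully open they stand 13 mm farther back than shut.
Start: joints at [1.167, 0.321, -0.07, 1.45, 0.023, 1.371, -0.057], TCP at [0.264, -0.594, 0.231] pointing down, gripper open.
Joint ranges: [-2.86, 2.86], [-0.3, 2.09], [-1.38, 1.24], [0.06, 2.45], [-1.56, 4.7], [0.09, 2.05], [-2.69, 2.69]. Speed limits (rad/s): [2.57, 2.57, 3.14, 3.14, 3.14, 3.14, 3.14].

### API

Orientations are given as a rotation vector (axis times angle).
In Python, from cell import manip, capture, look_for gives the robot as it stands. The module is installed in compiled form; this text tells all that it offers.
- The arm moves only by the shell command python3 -m crank 'ROWS'. ROWS is JSON, a list of rows, each a list of 7 numbers: the shift along the tool's x, y, z in m, then the turn, a rotation vector about the tool's x, y, z in rad, then the finger opening in m, from 0 to 0.0854. A call has 1 to 8 rows; each row shifts and turns the commanded pose from where the row before left it, along the tool's axes as they then stand; what a row does not reach is not made up. A row lasts 1/12 s, in which the tool goes at most 41.7 mm and 7.16 degrees, less where a joint would pass 70% of its speed; a pose out of reach is approached as far as the arm can. A call is refused whole if a number of a shift passes 0.0417 or a number of a turn 0.125, either way. A call with a gripper value outside its range is refused whole. The fingers move at their own pace and stop on an object; the grip force is fixed at half the most. Time passes only in rows, so rows that do not move let the fingers close. It gives the time, the measured TCP pose, the force, the opening and the grip force at its end, in the units of the state.
- manip.read_state(): the state, without advancing time (a new reading comes with each control period).
- capture(name): name is "scene" or "top" or "wrist"; returns a dict with "pixels" (480x640x3 uint8, red, green, blue), "intrinsics" (3x3 intrinsics, pixels), "world_from_camera" (4x4, takes a point from camera to world coordinates); the wrist camera has in their place "tool_from_camera" (4x4, takes a point from camera to tool coordinates, whose origin is the TCP and whose axes are the flange's). Camera axes: x right, y up, looking along -z (the intrinsics and any distortion apply to the point x, -y, -z); pixel columns grow to the right and rows downward; lengths in m; the calibration is good to about 2 mm. The wrist camera is an equidistant fisheye: a pixel r from the principal point sees the ray r / f radians off the axis. A picture is of the moment at which its call begins: read the wrist's pose just before it. There is no depth.
- manip.close_job(): hands the job in; it is judged then, once.
Trained networks look in a picture, given as the dict that the camera call returned (one of the last four; its "shot" number tells which), for a name from the list of things; names that differ only in an ending like _2 or _b are one class to them, and where a whole thing is asked for, a point or a joint stands for the part that bears it (a point fixed in the world has none). Each returns a list of dicts, best first, with "conf" (0 to 1); they miss things now and then, are a little off and sometimes report something else, mostly with a low value. They report only what shows in the picture. A call takes as long as a camera call.
- look_for(query, picture): "bbox" ([left, top, right, bottom] in pixels, round what is visible of it).
The state is a dict: "clock": time; "qpos": joint angles; "dq": joint speeds; "effort": joint torques, N m; "tcp_pos": TCP position; "ee_rot": TCP orientation; "ft_force": force on the tool from outside, world axes, zero at the start; "wrist_torque": the same for the moment, N m; "width": finger opening in m; "grip_force": force on a finger pad.
Only numpy, scipy, OpenCV 4.12 (cv2) and the standard library are available. Lean on these libraries where they do the work, as an engineer would, in place of code of your own. Each camera call takes 0.05 s, during which the arm holds its last target. There are 200 camera calls.

## Working session

There is one attempt and no reset: what is moved stays moved. The work goes in short steps, Python scripts to look and compute and a shell command to move; the robot and the scene stay as the last step left them, time stands still between calls to the robot, and variables do not carry over. Pictures are saved under pics/ and viewed, at most 10 in all, crops included, and the job is handed in when it is done.

```bash
mkdir -p pics; cat > h.py <<'E'
import numpy as np, cv2
from cell import manip, capture, look_for
from scipy.spatial.transform import Rotation as R
def ray(p,u,v):
    K=p["intrinsics"]; x=(u-K[0][2])/K[0][0]; y=(v-K[1][2])/K[1][1]
    T=np.array(p["world_from_camera"]); d=T[:3,:3]@np.array([x,-y,-1]); return T[:3,3],d
def at(p,u,v,z):
    o,d=ray(p,u,v); return o+d*(z-o[2])/d[2]
def save(p,n): cv2.imwrite("pics/"+n,cv2.cvtColor(p["pixels"],cv2.COLOR_RGB2BGR))
E
python3 - <<'E'
from h import *
s=manip.read_state(); print({k:np.round(s[k],3).tolist() for k in s})
for n in ("top","scene"):
    p=capture(n); save(p,n+"0.png"); print(n,np.round(p["world_from_camera"],3).tolist())
    for q in ("case_knob","case_handle","case_cover","spare_knob"):
        for r in look_for(q,p)[:3]:
            b=r["bbox"]; print(q,round(r["conf"],2),np.round(b).tolist(),np.round(at(p,(b[0]+b[2])/2,(b[1]+b[3])/2,.083),3))
E
```

```text
{'clock': 0.0, 'qpos': [1.167, 0.322, -0.07, 1.452, 0.023, 1.371, -0.057], 'dq': [0.001, -0.0, -0.001, -0.001, -0.001, 0.001, 0.0], 'effort': [-0.0, -49.358, -0.383, -31.434, 0.013, 0.011, -0.0], 'tcp_pos': [0.263, -0.594, 0.23], 'ee_rot': [-3.071, -0.651, 0.001], 'ft_force': [0.213, -0.797, -0.695], 'wrist_torque': [-0.024, 0.03, 0.028], 'grip_force': 0.0, 'width': 0.085}
top [[-0.02, 0.982, -0.19, 0.403], [-1.0, -0.021, -0.002, -0.15], [-0.006, 0.19, 0.982, 0.918], [0.0, 0.0, 0.0, 1.0]]
case_knob 0.53 [405.0, 259.0, 417.0, 283.0] [ 0.499 -0.308  0.083]
case_handle 0.63 [372.0, 185.0, 417.0, 262.0] [ 0.584 -0.284  0.083]
case_cover 0.96 [374.0, 184.0, 414.0, 264.0] [ 0.583 -0.282  0.083]
spare_knob 0.47 [257.0, 242.0, 273.0, 270.0] [ 0.531 -0.051  0.083]
scene [[-0.706, 0.383, -0.595, 0.038], [-0.708, -0.357, 0.61, 0.361], [0.021, 0.852, 0.523, 0.539], [0.0, 0.0, 0.0, 1.0]]
case_knob 0.93 [390.0, 211.0, 410.0, 244.0] [ 0.482 -0.282  0.083]
case_handle 0.57 [312.0, 185.0, 390.0, 238.0] [ 0.574 -0.262  0.083]
case_cover 0.61 [312.0, 182.0, 389.0, 236.0] [ 0.579 -0.268  0.083]
spare_knob 0.62 [260.0, 260.0, 289.0, 301.0] [ 0.514 -0.036  0.083]
```

View pics/top0.png

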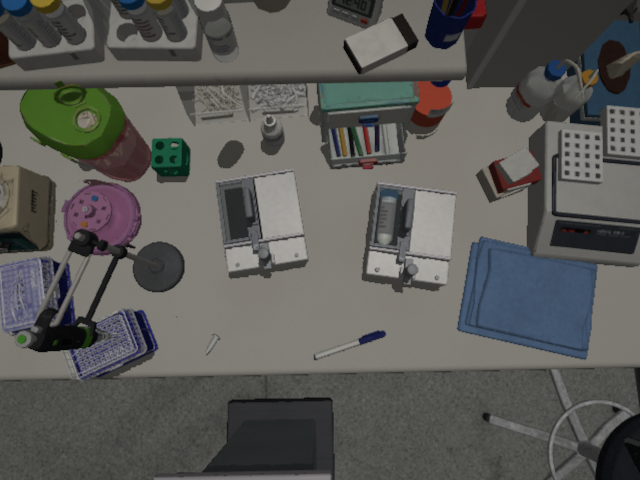

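View pics/scene0.png

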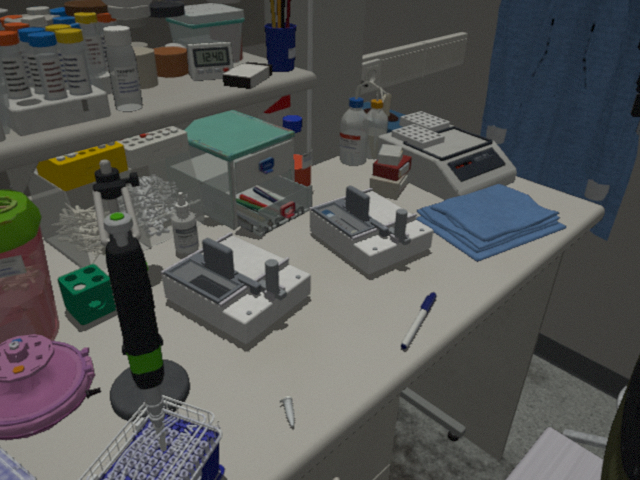

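The right-hand case (top view about 410,235) holds the tube; the left one is empty. The knob shows near (411,270) and the handle near (407,212) in the top view. I'll zoom in for exact pixels.

```bash
python3 - <<'E'
import cv2,numpy as np
a=cv2.imread("pics/top0.png")[175:300,355:465]; b=cv2.imread("pics/scene0.png")[170:280,300:440]
a=cv2.resize(a,None,fx=4,fy=4,interpolation=2); b=cv2.resize(b,(400,314),interpolation=2)
c=np.zeros((500,840,3),np.uint8); c[:,:440]=a; c[:314,440:]=b
cv2.imwrite("pics/crop0.png",c[:,:800])
E
```

```text
(no output)
```

View pics/crop0.png

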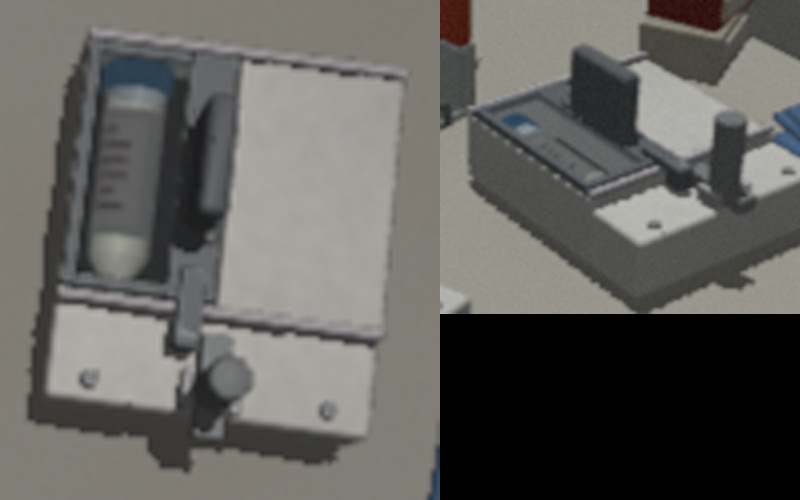

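```bash
python3 - <<'E'
from h import *
pt,ps=capture("top"),capture("scene")
def tri(a,b):
    o1,d1=ray(pt,*a);o2,d2=ray(ps,*b);d1/=np.linalg.norm(d1);d2/=np.linalg.norm(d2)
    s=np.linalg.lstsq(np.c_[d1,-d2],o2-o1,rcond=None)[0];A,B=o1+s[0]*d1,o2+s[1]*d2
    return np.round((A+B)/2,4),np.linalg.norm(A-B).round(4)
print("knob",tri((412.75,269),(401.9,211.3)),at(pt,412.75,269,.1),at(ps,401.9,211.3,.1))
print("handle",tri((409,213.75),(358.1,192.1)),at(pt,409,213.75,.1),at(ps,358.1,192.1,.1))
print("handle ends top",at(pt,410.5,199.5,.1),at(pt,408.5,228,.1))
C=[at(pt,355+x/4,175+y/4,z) for x,y,z in((90,32,.06),(405,72,.06),(380,336,.06),(60,292,.06))]
print(np.round(C,3))
for i,j in((0,1),(3,2),(3,0),(2,1)):
    d=C[j]-C[i];print(np.degrees(np.arctan2(d[1],d[0])).round(2),np.linalg.norm(d).round(3))
E
```

```text
knob (array([ 0.5008, -0.3085,  0.0959]), np.float64(0.0003)) [ 0.50016531 -0.30781231  0.1       ] [ 0.49666297 -0.30222718  0.1       ]
handle (array([ 0.5988, -0.3078,  0.0954]), np.float64(0.0002)) [ 0.5978112  -0.30682059  0.1       ] [ 0.59287006 -0.30081824  0.1       ]
handle ends top [ 0.62362016 -0.31091339  0.1       ] [ 0.57226198 -0.30452013  0.1       ]
[[ 0.668 -0.259  0.06 ]
 [ 0.645 -0.404  0.06 ]
 [ 0.522 -0.384  0.06 ]
 [ 0.545 -0.24   0.06 ]]
-98.82 0.147
-99.17 0.146
-8.79 0.124
-9.44 0.125
```

Knob (0.500,-0.307) and handle (0.597,-0.306), case yaw about -9°. The measured offset and sizes agree with the given dimensions. I'll push with closed fingers, so first turn and close, then move between knob and handle.

```bash
python3 -m crank '[[0,0,0,0,0,0.115,0],[0,0,0,0,0,0.115,0],[0,0,0,0,0,0.115,0],[0,0,0,0,0,0.115,0],[0,0,0,0,0,0.114,0],[0,0,0,0,0,0,0]]'
python3 -m crank '[[0.01,-0.014,0,0,0,0,0],[0.019,-0.027,0,0,0,0,0],[0.019,-0.027,0,0,0,0,0],[0.019,-0.027,0,0,0,0,0],[0.019,-0.027,0,0,0,0,0],[0.019,-0.027,0,0,0,0,0],[0.019,-0.027,0,0,0,0,0]]'
python3 -m crank '[[0.019,-0.027,0,0,0,0,0],[0.019,-0.027,0,0,0,0,0],[0.019,-0.027,0,0,0,0,0],[0.019,-0.027,0,0,0,0,0],[0.019,-0.027,0,0,0,0,0],[0.009,-0.013,0,0,0,0,0],[0,0,0,0,0,0,0]]'
python3 - <<'E'
from h import *
s=manip.read_state();p=capture("wrist");save(p,"w1.png")
r=R.from_rotvec(s["ee_rot"]).as_matrix();print(np.round(s["tcp_pos"],4),np.round(r[:,0],3),np.round(r[:,2],3),s["width"])
T=np.array(p["tool_from_camera"]);K=p["intrinsics"]
def proj(w):
    t=r.T@(np.array(w)-s["tcp_pos"]); c=T[:3,:3].T@(t-T[:3,3]); v=np.array([c[0],-c[1],-c[2]])
    th=np.arctan2(np.hypot(v[0],v[1]),v[2]); n=v[:2]/np.hypot(*v[:2])*th
    return np.round([K[0][2]+K[0][0]*n[0],K[1][2]+K[1][1]*n[1]])
for n,w in(("knobtop",(.5,-.3075,.1)),("hfront",(.57,-.3025,.1)),("hback",(.625,-.311,.1)),("tcp",(.54,-.31,.072))):print(n,proj(w))
for q in("case_knob","case_handle"):
  for a in look_for(q,p)[:2]:print(q,a["conf"],np.round(a["bbox"]))
E
```

```text
clock: 1.1
tcp_pos: [0.2638, -0.5941, 0.2314]
ee_rot: [3.131, -0.249, -0.0]
ft_force: [0.4, -0.8, 0.4]
width: 0.0123
grip_force: 0.0
clock: 1.68
tcp_pos: [0.4146, -0.4383, 0.2316]
ee_rot: [3.132, -0.239, 0.001]
ft_force: [0.7, -0.2, -0.1]
width: 0.0003
grip_force: 0.0
clock: 2.27
tcp_pos: [0.5431, -0.3038, 0.2314]
ee_rot: [-3.131, 0.226, -0.003]
ft_force: [-0.1, -0.1, -0.0]
width: -0.0002
grip_force: 0.0
[ 0.5431 -0.3038  0.2314] [ 0.99  -0.144  0.002] [ 0.002  0.003 -1.   ] -0.00016478839478809506
knobtop [332. 278.]
hfront [313. 194.]
hback [314. 120.]
tcp [328. 221.]
case_knob 0.58 [318. 225. 343. 288.]
case_handle 0.81 [246.  78. 330. 241.]
```

View pics/w1.png

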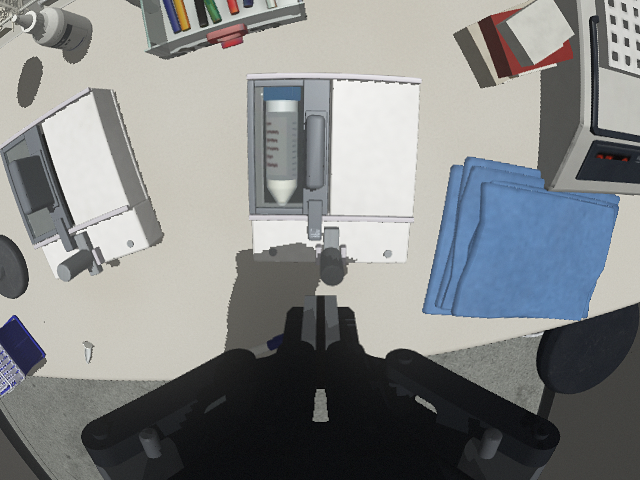

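The wrist view shows the knob top at (332,275) and the handle from (315,115) to (315,188), both within a few pixels of the predictions. Lowering between them, on the knob's line.

```bash
python3 -m crank '[[-0.002,0.0104,0.03,0,0,0,0],[0,0,0.04,0,0,0,0],[0,0,0.04,0,0,0,0],[0,0,0.03,0,0,0,0],[0,0,0.019,0,0,0,0],[0,0,0,0,0,0,0]]'
python3 -m crank '[[-0.006,0,0,0,0,0,0],[-0.006,0,0,0,0,0,0],[-0.004,0,0,0,0,0,0],[-0.004,0,0,0,0,0,0],[-0.004,0,0,0,0,0,0],[-0.004,0,0,0,0,0,0]]'
python3 -m crank '[[-0.004,0,0,0,0,0,0],[-0.004,0,0,0,0,0,0],[-0.004,0,0,0,0,0,0],[0,0,0,0,0,0,0]]'
```

```text
clock: 2.92
tcp_pos: [0.5307, -0.32, 0.067]
ee_rot: [-3.129, 0.248, 0.014]
ft_force: [-0.6, 0.6, 0.5]
width: -0.0001
grip_force: 0.0
clock: 3.42
tcp_pos: [0.5088, -0.3162, 0.0741]
ee_rot: [3.13, -0.245, 0.005]
ft_force: [1.8, -1.0, 1.4]
width: -0.0001
grip_force: 1.0
clock: 3.75
tcp_pos: [0.4967, -0.3132, 0.0727]
ee_rot: [3.132, -0.245, 0.003]
ft_force: [3.8, -1.3, 1.3]
width: 0.0002
grip_force: 1.9
```

```bash
python3 -m crank '[[-0.003,0,0,0,0,0,0],[-0.002,0,0,0,0,0,0],[0,0,0,0,0,0,0],[0,0,0,0,0,0,0]]'
python3 - <<'E'
from h import *
s=manip.read_state();p=capture("top");save(p,"t2.png");c=p["pixels"][160:310,340:480,::-1]
cv2.imwrite("pics/t2c.png",cv2.resize(c,None,fx=4,fy=4,interpolation=2)); print(np.round(s["tcp_pos"],4),np.round(s["ft_force"],1))
E
```

```text
clock: 4.08
tcp_pos: [0.4965, -0.3132, 0.0731]
ee_rot: [3.13, -0.243, 0.017]
ft_force: [14.4, -4.5, -8.1]
width: -0.0001
grip_force: 7.4
[ 0.4965 -0.3132  0.0731] [14.4 -4.5 -8.1]
```

View pics/t2c.png

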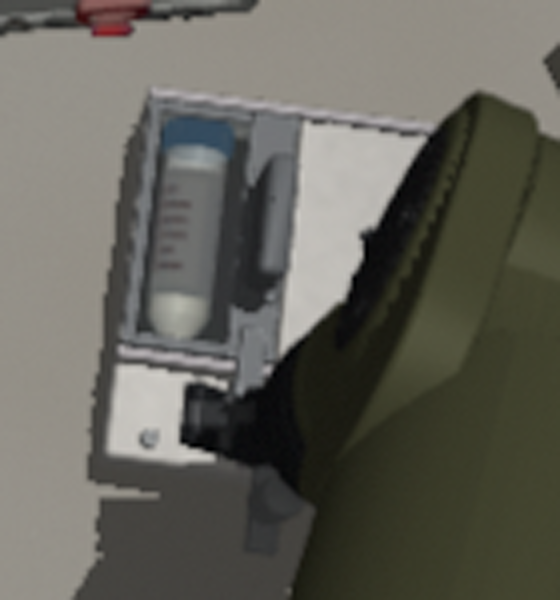

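The crop shows the knob clearly out beyond the case's front edge (about 275,490), and the force rose at the stop. Now back off, lift over, and come down on the +y side of the handle.

```bash
python3 -m crank '[[0.015,0,0,0,0,0,0],[0,0,-0.03,0,0,0,0],[0,0,-0.03,0,0,0,0],[0.022,-0.016,0,0,0,0,0],[0.022,-0.016,0,0,0,0,0],[0.022,-0.016,0,0,0,0,0],[0.022,-0.015,0,0,0,0,0],[0,0,0,0,0,0,0]]'
python3 - <<'E'
from h import *
s=manip.read_state();p=capture("wrist");save(p,"w3.png");print(np.round(s["tcp_pos"],4),np.round(R.from_rotvec(s["ee_rot"]).as_matrix(),3).tolist())
E
```

```text
clock: 4.8
tcp_pos: [0.6064, -0.2601, 0.1312]
ee_rot: [-3.128, 0.233, -0.0]
ft_force: [-0.4, 1.7, -0.7]
width: 0.0002
grip_force: 0.0
[ 0.6064 -0.2601  0.1312] [[0.989, -0.148, 0.0], [-0.148, -0.989, 0.005], [-0.0, -0.005, -1.0]]
```

View pics/w3.png

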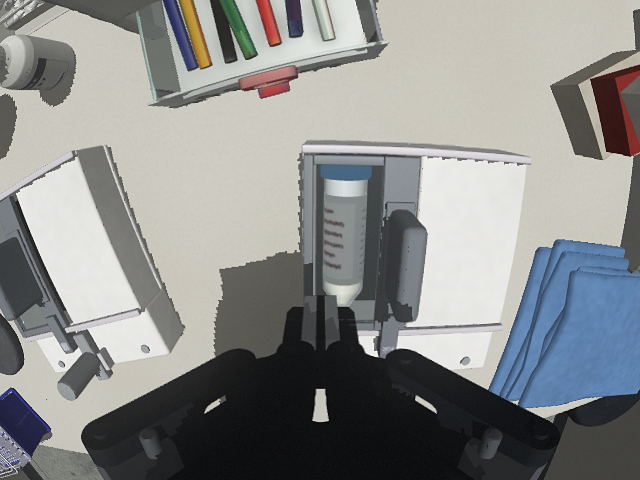

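The fingers (about 320,300) are to the left of the handle (about 405,265). Descend and push.

```bash
python3 -m crank '[[0,0,0.03,0,0,0,0],[0,0,0.028,0,0,0,0],[0,0,0,0,0,0,0],[0,0.008,0,0,0,0,0],[0,0.006,0,0,0,0,0],[0,0.005,0,0,0,0,0],[0,0.005,0,0,0,0,0],[0,0.005,0,0,0,0,0]]'
python3 -m crank '[[0,0.005,0,0,0,0,0],[0,0.005,0,0,0,0,0],[0,0.005,0,0,0,0,0],[0,0.005,0,0,0,0,0],[0,0.005,0,0,0,0,0],[0,0.005,0,0,0,0,0]]'
python3 -m crank '[[0,0.005,0,0,0,0,0],[0,0.005,0,0,0,0,0],[0,0,0,0,0,0,0]]'
```

```text
clock: 5.52
tcp_pos: [0.5991, -0.295, 0.0761]
ee_rot: [-3.132, 0.245, -0.003]
ft_force: [-0.2, 2.8, 2.6]
width: -0.0001
grip_force: 1.5
clock: 6.02
tcp_pos: [0.5941, -0.325, 0.0745]
ee_rot: [3.132, -0.245, 0.001]
ft_force: [1.1, 2.5, 1.7]
width: -0.0002
grip_force: 1.5
clock: 6.27
tcp_pos: [0.5916, -0.3364, 0.0741]
ee_rot: [3.131, -0.248, -0.0]
ft_force: [0.7, 0.5, -0.4]
width: -0.0001
grip_force: 0.1
```

```bash
python3 -m crank '[[0,0.003,0,0,0,0,0],[0,0.003,0,0,0,0,0],[0,0.002,0,0,0,0,0],[0,0,0,0,0,0,0]]'
```

```text
clock: 6.6
tcp_pos: [0.5906, -0.3408, 0.074]
ee_rot: [-3.13, 0.244, 0.002]
ft_force: [0.1, 5.4, 3.0]
width: 0.0003
grip_force: 2.5
```

```bash
python3 -m crank '[[0,0.003,0,0,0,0,0],[0,0.002,0,0,0,0,0],[0,0,0,0,0,0,0]]';python3 -m crank '[[0,-0.015,0,0,0,0,0],[0,-0.01,-0.02,0,0,0,0],[0,0,-0.04,0,0,0,0],[0,0,-0.04,0,0,0,0],[-0.03,0,-0.02,0,0,0,0],[-0.04,0,0,0,0,0,0],[-0.03,0,0,0,0,0,0],[0,0,0,0,0,0,0]]'
python3 - <<'E'
from h import *
p=capture("wrist");save(p,"w4.png")
E
```

```text
clock: 6.85
tcp_pos: [0.5906, -0.341, 0.074]
ee_rot: [-3.124, 0.239, 0.004]
ft_force: [-1.3, 12.6, 6.0]
width: -0.0003
grip_force: 6.1
clock: 7.52
tcp_pos: [0.4883, -0.3087, 0.1941]
ee_rot: [3.129, -0.253, -0.009]
ft_force: [0.5, -0.6, -0.4]
width: 0.0
grip_force: 0.0
```

View pics/w4.png

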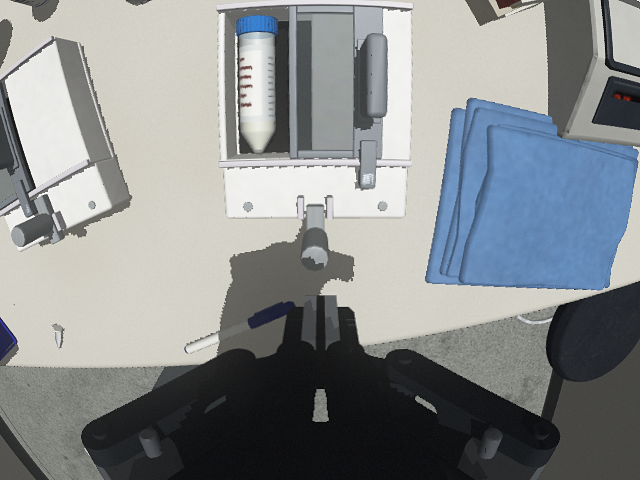

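The picture shows the lock bar out (knob at 315,250) and the cover fully open (handle at 375,75, tube uncovered). The stop force confirmed the end of travel, the arm is clear and the empty case is untouched.

```bash
python3 -c "from cell import manip; print(manip.close_job())"
```

```text
the job is handed in; nothing more can be done
None
```

The job is handed in: on the case with the tube, the lock bar is drawn to its stop and the cover slid fully open to its stop; the empty case was not touched, and the arm ended clear of everything at 7.5 s of the 43 s allowed.

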